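Close and latch the gasketed egg transit case

TASK

The dark green transit case with the tray of eggs is packed. Bring its lid down gently, without slamming it, then swing the wire loop of the front latch up and over so that its bar hooks behind the lip of the keeper on the lid (raise the lever as far as that needs), and press the lever down until it snaps flat against the case and holds the lid tight on its seal. Leave the other things on the bench where they are, and let go of the case.

Things in the scene. Friction and masses are not known exactly. Their poses are not given: they have to be found in the camera images.
- case: dark green plastic transit case, eggs inside, steel toggle latch at the middle of its front; 140 (x) x 220 (y) mm, rim 105 mm high, 142 mm with the lid shut; does not shift. Origin: centre of the underside; x points from the front (latch side, x = -70 mm, towards the robot) to the back, y left, z up
- lid_hinge (a point): middle of the lid's hinge line along y at the back of the case (case frame 76, 0, 106 mm). In the shut lid's frame the front face lies 146 mm before it, the underside level with it and the top 36 mm above it
- case_lid (a joint): opening angle of the lid, rad: 0.45 to 0.95 at the start, about 0.04 lying loose on the springy rubber seal (front edge some 6 mm too high, 9 N squeezes it 1 mm), about 0.01 latched tight. The hinge is stiff: the lid stays where it is left and takes 1 to 6 N at its front edge to move
- lid_edge (a point): middle of the lid's top front edge, 3 mm behind its front face. The lid is 220 mm wide; its top is plain for 40 mm behind the edge, then comes a folded black carrying handle, 10 mm high. The keeper sticks out of the front face at its middle
- keeper (a point): seat of the hooked bar's centre in the steel keeper on the lid's front: a shelf 24 mm wide (y), 14 mm out from the face, with an upturned lip at its outer end. Trough 9 mm wide between lip and face; lip 6 mm high over the trough's floor; the seat is 3 mm above the floor and 4.5 mm before the face. Axes like the case's, tilting with the lid
- latch_lever (a joint): lever angle, rad: 0 hanging flat on the case (latched), 1.57 straight out, stop at 2.3 (slanting up and out). Starts at 1.6 to 2.2; friction (0.09 N m) holds it where it is left. The bar clears the lip only with the lever above about 1.85 (lid loose on its seal). With the loop hooked, pressing down takes up to 7 N at the end; over centre it snaps to 0 and stays
- lever_pin (a point): the pin that the lever turns on, along y, 14 mm before the front face of the case at height 85 mm (case frame -84, 0, 85 mm)
- lever_tip (a point): middle of the lever's free end. Steel plate 32 mm wide, 3 mm thick; with the lever at 0 its outer face is 8.5 mm before the pin, from 6 mm above to 42 mm below it; the end flares out to 12.5 mm before and 55.5 mm below the pin
- latch_loop (a joint): swing of the wire loop up from its stop on the lever, rad: 0 at the stop, where it rests at first (bar beyond the lever's end, loop 0.35 rad off the lever's line); about 2.87 latched. It swings freely: lever + loop + 0.35 = 1.57 is straight out, 3.14 upright; short of upright it falls back out, past it it leans on lid or keeper
- loop_bar (a point): middle of the loop's cross bar: round wire 6 mm thick, 48 mm long along y, on two side arms (42 mm clear between them) that run 58 mm to the loop's pin
- loop_pin (a point): the pin in the lever that the loop turns on, along y, 14 mm from the lever's pin; with the lever at 0 it is 13.5 mm below and 3.6 mm behind (towards the case) the lever's pin, and turns with the lever
- notebook: green clothbound register 210x150x18 mm lying to the right; bystander, origin under its centre
- pen_a: black and white pen 135 mm long on the register; bystander
- egg_tray_b: white card tray 100x100x40 mm with blue eggs, to the left; bystander, origin under its centre
- specimen_box: clear specimen box 68x85x40 mm with two eggs on cotton, to the left beside the wooden egg case; bystander, origin under its centre
- glue_brush: flat brush with a blue handle, 134 mm, at the right by the lamp's base; bystander
- egg_drill: slim metal pin vice 124 mm, to the left behind the specimen box; bystander

How it is judged:
By the outcome, as a careful person would: the job done as asked, in the order asked, and still so for the second after the job is handed in, with the robot touching nothing.
It also fails if it takes over 67 s, if anything falls off the work surface, if the arm or the gripper's body presses on something with over 40 N, if the wrist force passes 120 N, or if a joint passes its speed limit or range.

ROBOT

A 6-joint arm with a two-finger parallel gripper is mounted at the origin on a cart in front of the work surface, level with it; the furniture and walls round the work are solid. World frame = base frame: x ahead of the robot, y to its left, z up, the work surface at z = 0. Lengths are in m, angles in rad, forces in N, time in s.
With the tool pointing down it reaches from about 0.35 to 0.85 m from the base axis. Payload 8.1 kg.
Tool frame: the origin (TCP) lies midway between the tips of the shut fingers; the grasp point (between the pads) lies 19 mm behind it; z points along the fingers, y is the direction in which the jaws open and shut (so a half turn about z gives the same grasp; the last joint's range is limited). The gripper opens to 93 mm and grips with 3 to 60 N. Pads are 15 mm wide; open, the fingers measure 128 mm over their backs; the gripper's body (75 mm by 188 mm) begins 65 mm behind the grasp point.
Start: joints at [1.075, 0.13, 1.488, -0, 1.523, -0.085], TCP at [0.24, 0.55, 0.219] pointing down, gripper open.
Joint ranges: [-2.96, 2.96], [-0.89, 2.26], [0.02, 2.5], [-1.34, 4.48], [0, 2.73], [-2.66, 2.66]. Speed limits (rad/s): [2.39, 2.39, 2.79, 3.14, 3.14, 3.14].

INTERFACE

Orientations are given as a rotation vector (axis times angle).
In Python, from plant import robot gives the robot as it stands. The module is installed in compiled form; this text tells all that it offers.
- The arm moves only by the shell command python3 -m pendant 'ROWS' [FORCE]. ROWS is JSON, a list of rows, each an object with "translation": the shift along the tool's x, y, z in mm, a list of three; "twist": the turn, a rotation vector about the tool's x, y, z in rad, a list of three; "grip": the opening, from -1 (shut) to 1 (fully open). A call has exactly 10 rows; each row shifts and turns the pose as measured when the row begins, along the tool's axes as they then stand; what a row does not reach is not made up. A row lasts 1/10 s, in which the tool goes at most 50 mm and 8.59 degrees, less where a joint would pass 70% of its speed; a pose out of reach is approached as far as the arm can. A call is refused whole if a number of a shift passes 50 or a number of a turn 0.15, either way. A call with a gripper value outside its range is refused whole. The fingers move at their own pace and stop on an object; FORCE is the grip in N (left out, the last holds). Time passes only in rows, so rows that do not move let the fingers close, or fill a call up. It gives the time, the measured TCP pose, the force and the opening at its end, in the units of the state.
- robot.read_state(): the state, without advancing time (a new reading comes with each control period).
- robot.read_camera(name): name is "scene" or "top"; returns (picture, depth): 384x512x3 uint8, red, green, blue; 384x512 float32, m along the optical axis (not along the pixel's ray), 0 where there is no reading.
- robot.camera_info(name): a dict with "vertical_fov" (degrees; the focal length in pixels is half the picture's height over the tangent of half this angle, whatever the lens; pixels are square), "cx", "cy" (the principal point, pixels), "D" ([k1, k2, p1, p2, k3] as OpenCV has them; the pictures are not rectified), "cam_to_world" (4x4, takes a point from camera to world coordinates). Camera axes: x right, y up, looking along -z (the intrinsics and any distortion apply to the point x, -y, -z); pixel columns grow to the right and rows downward; lengths in m; the calibration is good to about 2 mm. A picture is of the moment at which its call begins. camera_info takes no time and is no camera call.
- robot.close_job(): hands the job in, once; it reports no verdict.
The state is a dict: "t": time; "q": joint angles; "dq": joint speeds; "joint_torque": joint torques, N m; "tool_pos": TCP position; "orientation": TCP orientation; "force": force on the tool from outside, world axes, zero at the start; "wrist_torque": the same for the moment, N m; "opening": finger opening in m.
Only numpy, scipy, OpenCV 4.12 (cv2) and the standard library are available. Lean on these libraries where they do the work, as an engineer would, in place of code of your own. Each camera call takes 0.05 s, during which the arm holds its last target. There are 200 camera calls.

## Working session

There is one attempt and no reset: what is moved stays moved. The work goes in short steps, Python scripts to look and compute and a shell command to move; the robot and the scene stay as the last step left them, time stands still between calls to the robot, and variables do not carry over. Pictures are saved under pics/ and viewed, about 8 in all and at most 12, crops included, and the job is handed in when it is done.

```bash
mkdir -p pics
cat > h.py <<'E'
import numpy as np, cv2
from plant import robot
from scipy.spatial.transform import Rotation as R
def cloud(name):
    im,d=robot.read_camera(name); i=robot.camera_info(name)
    H,W=d.shape; f=H/2/np.tan(np.radians(i["vertical_fov"])/2)
    K=np.array([[f,0,i["cx"]],[0,f,i["cy"]],[0,0,1]])
    u,v=np.meshgrid(np.arange(W,dtype=float),np.arange(H,dtype=float))
    n=cv2.undistortPoints(np.stack([u,v],-1).reshape(-1,1,2),K,np.array(i["D"])).reshape(H,W,2)
    P=np.stack([n[...,0]*d,-n[...,1]*d,-d],-1)
    T=np.array(i["cam_to_world"]); P=P@T[:3,:3].T+T[:3,3]
    P[d==0]=np.nan
    return im,P
def save(n,im,crop=None,s=1):
    if crop: im=im[crop[1]:crop[3],crop[0]:crop[2]]
    cv2.imwrite("pics/"+n+".png",cv2.resize(im[...,::-1],None,fx=s,fy=s,interpolation=cv2.INTER_CUBIC))
def st():
    s=robot.read_state(); r=R.from_rotvec(s["orientation"])
    print("t",round(s["t"],2),"tcp",np.round(s["tool_pos"],4),"F",np.round(s["force"],1),"op",round(s["opening"],4)); print(np.round(r.as_matrix(),3)); print("q",np.round(s["q"],3))
    return s,r
E
python3 - <<'E'
from h import *
st()
a,P=cloud("scene"); b,Q=cloud("top")
np.savez("c0.npz",a=a,P=P,b=b,Q=Q)
cv2.imwrite("pics/s0.png",a[...,::-1]);cv2.imwrite("pics/t0.png",b[...,::-1])
for n in("scene","top"):
    print(n,np.round(robot.camera_info(n)["cam_to_world"],2).tolist())
E
```

```text
t 0.0 tcp [0.2393 0.5496 0.2176] F [-0.3  0.8  0.9] op 0.093
[[-0.917  0.399 -0.001]
 [ 0.399  0.917 -0.002]
 [ 0.    -0.002 -1.   ]]
q [ 1.075  0.131  1.489  0.     1.523 -0.085]
scene [[-0.78, 0.45, -0.43, 0.09], [-0.62, -0.56, 0.55, 0.64], [0.01, 0.7, 0.71, 0.96], [0.0, 0.0, 0.0, 1.0]]
top [[0.02, 0.99, -0.11, 0.48], [-1.0, 0.02, 0.01, 0.0], [0.01, 0.11, 0.99, 1.36], [0.0, 0.0, 0.0, 1.0]]
```

View pics/s0.png

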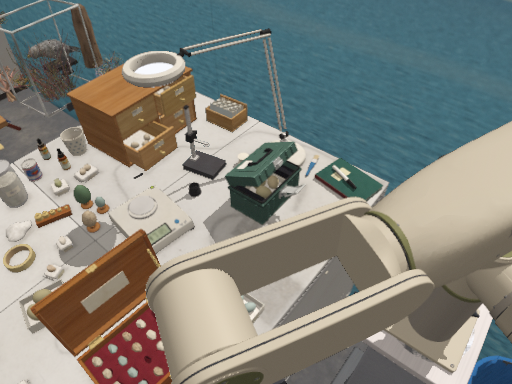

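View pics/t0.png

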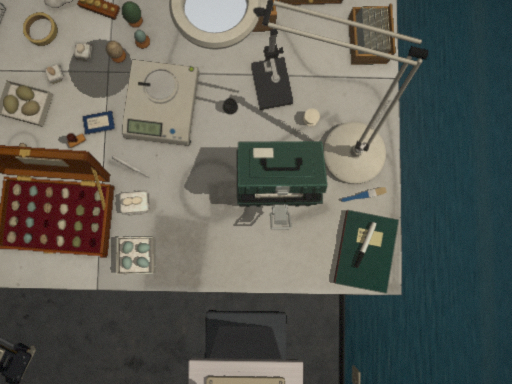

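Run:
```python
from h import *
z=np.load("c0.npz");a,P,b,Q=[z[k] for k in("a","P","b","Q")]
A=cv2.resize(a[130:230,210:330],None,fx=5,fy=5,interpolation=cv2.INTER_CUBIC)
B=cv2.resize(b[135:235,225:335],None,fx=5,fy=5,interpolation=cv2.INTER_CUBIC)
B=cv2.resize(B,(600,500));A=cv2.resize(A,(600,500))
cv2.imwrite("pics/m0.png",cv2.resize(np.vstack([A,B]),(360,600))[...,::-1]) if 0 else cv2.imwrite("pics/m0.png",cv2.resize(np.hstack([A,B]),(800,400))[...,::-1])
for r in range(138,234,4):
    print(r,[tuple(np.round(Q[r,c]*1000).astype(int)) if np.isfinite(Q[r,c,0]) else None for c in (240,250,265,280,295,310,320)])
# lid top plane by RANSAC-ish: points with green color z>0.15
m=np.isfinite(Q[...,2])&(Q[...,2]>0.1)&(np.abs(Q[...,1]+0.05)<.2)&(Q[...,0]>.3)&(Q[...,0]<.8)
v,u=np.nonzero(m[130:215,230:332]);print(len(v))
# lamp arm points near
L=np.isfinite(Q[...,2])&(Q[...,2]>0.25);p=Q[L];
for y0 in np.arange(-.6,.4,.1):
    s=p[(p[:,1]>y0)&(p[:,1]<y0+.1)]
    if len(s):print(round(y0,1),s.min(0).round(2),s.max(0).round(2))
```

```text
138 [(np.int64(777), np.int64(31), np.int64(4)), (np.int64(779), np.int64(2), np.int64(-5)), (np.int64(779), np.int64(-42), np.int64(-1)), (np.int64(780), np.int64(-85), np.int64(0)), (np.int64(782), np.int64(-129), np.int64(-4)), (np.int64(782), np.int64(-173), np.int64(1)), (np.int64(782), np.int64(-202), np.int64(2))]
142 [(np.int64(735), np.int64(28), np.int64(142)), (np.int64(735), np.int64(2), np.int64(147)), (np.int64(737), np.int64(-37), np.int64(143)), (np.int64(737), np.int64(-76), np.int64(143)), (np.int64(739), np.int64(-115), np.int64(142)), (np.int64(739), np.int64(-154), np.int64(142)), (np.int64(739), np.int64(-180), np.int64(145))]
146 [(np.int64(724), np.int64(28), np.int64(146)), (np.int64(724), np.int64(2), np.int64(150)), (np.int64(724), np.int64(-37), np.int64(151)), (np.int64(726), np.int64(-76), np.int64(150)), (np.int64(727), np.int64(-115), np.int64(146)), (np.int64(728), np.int64(-154), np.int64(148)), (np.int64(728), np.int64(-179), np.int64(151))]
150 [(np.int64(712), np.int64(27), np.int64(156)), (np.int64(712), np.int64(2), np.int64(157)), (np.int64(712
[... 6434 characters left out ...]
), np.int64(-203), np.int64(-2))]
230 [(np.int64(511), np.int64(25), np.int64(1)), (np.int64(512), np.int64(-3), np.int64(0)), (np.int64(513), np.int64(-46), np.int64(4)), (np.int64(514), np.int64(-88), np.int64(4)), (np.int64(514), np.int64(-132), np.int64(0)), (np.int64(515), np.int64(-174), np.int64(-1)), (np.int64(516), np.int64(-203), np.int64(1))]
4972
-0.5 [ 0.17 -0.44  0.25] [ 1.08 -0.43  0.61]
-0.4 [ 0.78 -0.34  0.25] [ 0.89 -0.3   0.48]
-0.3 [ 0.78 -0.3   0.25] [ 0.9  -0.2   0.48]
-0.2 [ 0.85 -0.2   0.47] [ 0.93 -0.1   0.49]
-0.1 [ 0.87 -0.1   0.25] [ 0.99 -0.    0.5 ]
-0.0 [0.85 0.   0.45] [0.96 0.1  0.49]
0.1 [0.85 0.1  0.45] [0.96 0.17 0.49]
0.3 [0.66 0.38 0.25] [0.69 0.4  0.26]
```

View pics/m0.png

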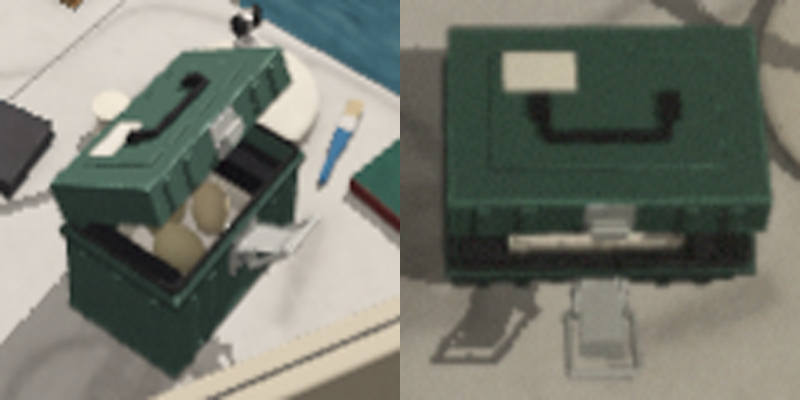

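Run:
```python
from h import *
z=np.load("c0.npz");a,P,b,Q=[z[k] for k in("a","P","b","Q")]
def fit(p,k=4):
    for _ in range(5):
        c=p.mean(0);n=np.linalg.svd(p-c)[2][2];d=(p-c)@n;p=p[abs(d)<k*1e-3]
    return c,n*np.sign(n[2]),len(p)
# lid top plane from label-free zones
m=np.zeros(b.shape[:2],bool);m[171:187,242:318]=1;m[144:170,305:318]=1;m[160:187,242:258]=1
c,n,k=fit(Q[m&np.isfinite(Q[...,0])]);print("lid",c,n,k,"th",np.arccos(n[2]),"yaw?",np.arctan2(n[1],n[0]))
hs=[]
# rim front edge (subpixel from z jump), lid side edges
for col in range(244,320,6):
    cc=Q[196:208,col]; i=np.where(cc[:,2]>.085)[0]
    if len(i): print(col,196+i.max(),np.round(cc[i.max()]*1000).astype(int),end=' ')
print()
for r in (150,165,180,186):
    g=np.where(Q[r,225:335,2]>.13)[0]; l,h=g.min()+225,g.max()+225
    print(r,l,h,np.round(Q[r,l]*1000),np.round(Q[r,h]*1000))
# latch pts
for r in range(202,230,2):
    g=[c for c in range(262,300) if Q[r,c,2]>.06]
    if g: print(r,g[0],g[-1],np.round(Q[r,g[0]]*1000),np.round(Q[r,g[-1]]*1000), "mid z",np.round(np.nanmedian(Q[r,276:286],0)*1000,1))
```

```text
lid [ 0.65037793 -0.07971222  0.18874068] [0.44423524 0.01188612 0.89583133] 1607 th 0.4604979375410188 yaw? 0.02674997725368159
244 204 [578  14 100] 250 203 [580  -1 105] 256 203 [581 -17 101] 262 203 [581 -33 104] 268 203 [581 -49 106] 274 207 [572 -65  97] 280 207 [572 -81  96] 286 207 [572 -97  96] 292 203 [ 583 -113   99] 298 203 [ 582 -128  108] 304 203 [ 583 -144  103] 310 203 [ 584 -161  100] 316 203 [ 584 -176  104] 
150 238 322 [711.  32. 157.] [ 717. -184.  152.]
165 238 324 [670.  31. 172.] [ 674. -186.  176.]
180 238 326 [629.  30. 198.] [ 633. -187.  200.]
186 238 326 [613.  29. 205.] [ 618. -187.  201.]
202 262 299 [583. -33. 106.] [ 586. -132.   99.] mid z [584.7 -81.9 104. ]
204 272 299 [580. -60.  95.] [ 583. -134.   72.] mid z [579.8 -82.7  98.4]
206 273 286 [574. -63.  94.] [575. -98.  92.] mid z [574.7 -82.7  94.2]
208 272 287 [570. -61.  87.] [ 570. -101.   88.] mid z [569.2 -82.5  96.6]
210 273 286 [563. -63.  99.] [564. -97.  99.] mid z [563.8 -82.5  99. ]
212 270 289 [559. -56.  84.] [ 560. -106.   89.] mid z [558.3 -82.7  99.7]
214 270 289 [553. -55.  93.] [ 553. -105.  101.] mid z [552.9 -82.5 102.3]
216 270 289 [547. -55. 102.] [ 548. -105.  106.] mid z [547.5 -82.2 105.8]
218 270 290 [542. -55. 106.] [ 543. -108.  104.] mid z [542.1 -82.2 108.5]
220 270 290 [536. -55. 112.] [ 537. -106.  118.] mid z [536.8 -82.4 109.7]
222 270 290 [531. -54. 118.] [ 531. -106.  122.] mid z [531.1 -81.5 118.3]
224 270 290 [525. -54. 120.] [ 526. -106.  125.] mid z [525.9 -81.6 119.8]
226 271 291 [520. -56. 135.] [ 521. -108.  125.] mid z [525.1 -90.   -1.4]
228 271 291 [515. -57. 127.] [ 516. -108.  131.] mid z [515.1 -80.8 133.1]
```

```bash
python3 -m pendant '[{"translation":[0,0,-20],"twist":[0,0,-0.145],"grip":-1},{"translation":[0,0,-20],"twist":[0,0,-0.145],"grip":-1},{"translation":[0,0,-20],"twist":[0,0,-0.145],"grip":-1},{"translation":[-24,-42,0],"twist":[0,0,0],"grip":-1},{"translation":[-24,-42,0],"twist":[0,0,0],"grip":-1},{"translation":[-24,-42,0],"twist":[0,0,0],"grip":-1},{"translation":[-24,-42,0],"twist":[0,0,0],"grip":-1},{"translation":[-24,-42,0],"twist":[0,0,0],"grip":-1},{"translation":[-24,-42,0],"twist":[0,0,0],"grip":-1},{"translation":[-24,-42,0],"twist":[0,0,0],"grip":-1}]' 20; python3 -c "
from h import *
st()"
```

```text
t: 1.1
tool_pos: [0.4199, 0.2561, 0.2745]
orientation: [0.084, -3.133, 0.014]
force: [-0.3, 0.2, 0.0]
opening: 0.0174
t 1.1 tcp [0.4199 0.2561 0.2745] F [-0.3  0.2  0. ] op 0.0174
[[-0.999 -0.053 -0.007]
 [-0.053  0.999 -0.009]
 [ 0.007 -0.009 -1.   ]]
q [ 0.448 -0.171  1.685 -0.005  1.638 -1.177]
```

```bash
python3 -m pendant '[{"translation":[-20,-38,0],"twist":[0,0,0.015],"grip":-1},{"translation":[-20,-38,0],"twist":[0,0,0.015],"grip":-1},{"translation":[-20,-38,0],"twist":[0,0,0],"grip":-1},{"translation":[-20,-38,0],"twist":[0,0,0],"grip":-1},{"translation":[-20,-38,0],"twist":[0,0,0],"grip":-1},{"translation":[-20,-38,0],"twist":[0,0,0],"grip":-1},{"translation":[-20,-38,0],"twist":[0,0,0],"grip":-1},{"translation":[-20,-38,0],"twist":[0,0,0],"grip":-1},{"translation":[-20,-38,0],"twist":[0,0,0],"grip":-1},{"translation":[0,0,10],"twist":[0,0,0],"grip":-1}]'; python3 -c "
from h import *
st()"
```

```text
t: 2.1
tool_pos: [0.614, -0.1028, 0.262]
orientation: [0.025, -3.13, 0.016]
force: [-0.7, 1.3, 0.2]
opening: 0.0006
t 2.1 tcp [ 0.614  -0.1028  0.262 ] F [-0.7  1.3  0.2] op 0.0006
[[-1.    -0.016 -0.011]
 [-0.016  1.    -0.01 ]
 [ 0.011 -0.01  -1.   ]]
q [-0.241  0.187  1.347 -0.012  1.616 -1.828]
```

```bash
python3 -m pendant '[{"translation":[-5,12,15],"twist":[0,0,0],"grip":-1},{"translation":[-4,11,18],"twist":[0,0,0],"grip":-1},{"translation":[0,0,15],"twist":[0,0,0],"grip":-1},{"translation":[0,0,4],"twist":[0,0,0],"grip":-1},{"translation":[0,0,3],"twist":[0,0,0],"grip":-1},{"translation":[0,0,3],"twist":[0,0,0],"grip":-1},{"translation":[0,0,2],"twist":[0,0,0],"grip":-1},{"translation":[0,0,2],"twist":[0,0,0],"grip":-1},{"translation":[0,0,2],"twist":[0,0,0],"grip":-1},{"translation":[0,0,2],"twist":[0,0,0],"grip":-1}]'; python3 -c "
from h import *
st()"
```

```text
t: 3.1
tool_pos: [0.6187, -0.0752, 0.1923]
orientation: [0.029, -3.126, 0.017]
force: [-0.3, -0.5, 2.6]
opening: 0.0006
t 3.1 tcp [ 0.6187 -0.0752  0.1923] F [-0.3 -0.5  2.6] op 0.0006
[[-1.    -0.019 -0.015]
 [-0.019  1.    -0.011]
 [ 0.016 -0.011 -1.   ]]
q [-0.195  0.219  1.437 -0.014  1.498 -1.783]
```

```bash
python3 -m pendant '[{"translation":[2.5,0,3],"twist":[0,0,0],"grip":-1},{"translation":[2.5,0,3],"twist":[0,0,0],"grip":-1},{"translation":[2,0,3],"twist":[0,0,0],"grip":-1},{"translation":[2,0,3],"twist":[0,0,0],"grip":-1},{"translation":[2,0,3],"twist":[0,0,0],"grip":-1},{"translation":[2,0,3],"twist":[0,0,0],"grip":-1},{"translation":[1.5,0,3],"twist":[0,0,0],"grip":-1},{"translation":[1.5,0,3],"twist":[0,0,0],"grip":-1},{"translation":[1.5,0,3],"twist":[0,0,0],"grip":-1},{"translation":[1.5,0,3],"twist":[0,0,0],"grip":-1}]'; python3 -c "
from h import *
st()"
```

```text
t: 4.1
tool_pos: [0.5992, -0.0754, 0.1603]
orientation: [0.03, -3.13, 0.016]
force: [1.1, 0.5, 1.5]
opening: 0.0001
t 4.1 tcp [ 0.5992 -0.0754  0.1603] F [1.1 0.5 1.5] op 0.0001
[[-1.    -0.019 -0.012]
 [-0.019  1.    -0.01 ]
 [ 0.012 -0.01  -1.   ]]
q [-0.202  0.184  1.536 -0.013  1.431 -1.79 ]
```

```bash
python3 -m pendant '[{"translation":[0.6,0,1.5],"twist":[0,0,0],"grip":-1},{"translation":[0.6,0,1.5],"twist":[0,0,0],"grip":-1},{"translation":[0.6,0,1.5],"twist":[0,0,0],"grip":-1},{"translation":[0.5,0,1.5],"twist":[0,0,0],"grip":-1},{"translation":[0.5,0,1.5],"twist":[0,0,0],"grip":-1},{"translation":[0.5,0,1.5],"twist":[0,0,0],"grip":-1},{"translation":[0.4,0,1.2],"twist":[0,0,0],"grip":-1},{"translation":[0.4,0,1.2],"twist":[0,0,0],"grip":-1},{"translation":[0,0,1],"twist":[0,0,0],"grip":-1},{"translation":[0,0,1],"twist":[0,0,0],"grip":-1}]'; python3 -c "
from h import *
st()"
```

```text
t: 5.1
tool_pos: [0.5944, -0.0755, 0.1473]
orientation: [0.03, -3.13, 0.016]
force: [-3.1, 1.4, 9.1]
opening: 0.0008
t 5.1 tcp [ 0.5944 -0.0755  0.1473] F [-3.1  1.4  9.1] op 0.0008
[[-1.    -0.019 -0.011]
 [-0.019  1.    -0.01 ]
 [ 0.012 -0.01  -1.   ]]
q [-0.204  0.181  1.564 -0.013  1.406 -1.792]
```

```bash
python3 -m pendant '[{"translation":[0,0,-5],"twist":[0,0,0],"grip":-1},{"translation":[0,0,-20],"twist":[0,0,0],"grip":-1},{"translation":[0,0,-25],"twist":[0,0,0],"grip":-1},{"translation":[25,-2,-10],"twist":[0,0,0],"grip":-1},{"translation":[30,-2,0],"twist":[0,0,0],"grip":-1},{"translation":[30,-2,0],"twist":[0,0,0],"grip":-1},{"translation":[30,0,0],"twist":[0,-0.1,0],"grip":-1},{"translation":[15,0,0],"twist":[0,-0.12,0],"grip":-1},{"translation":[0,0,0],"twist":[0,-0.12,0],"grip":-1},{"translation":[0,0,0],"twist":[0,-0.12,0],"grip":-1}]'
python3 - <<'E'
from h import *
st()
a,P=cloud("scene"); b,Q=cloud("top")
np.savez("c1.npz",a=a,P=P,b=b,Q=Q)
A=cv2.resize(a[110:230,190:340],(500,400),interpolation=cv2.INTER_CUBIC)
B=cv2.resize(b[135:235,235:310],(300,400),interpolation=cv2.INTER_CUBIC)
cv2.imwrite("pics/m1.png",np.hstack([A,B])[...,::-1])
E
```

```text
t: 6.1
tool_pos: [0.466, -0.0833, 0.2091]
orientation: [-0.033, 2.706, -0.008]
force: [-0.5, 0.3, 0.5]
opening: 0.0007
t 6.1 tcp [ 0.466  -0.0833  0.2091] F [-0.5  0.3  0.5] op 0.0007
[[-0.906 -0.022  0.422]
 [-0.024  1.    -0.001]
 [-0.422 -0.011 -0.907]]
q [-0.426 -0.713  2.255  0.187  1.204 -2.053]
```

View pics/m1.png

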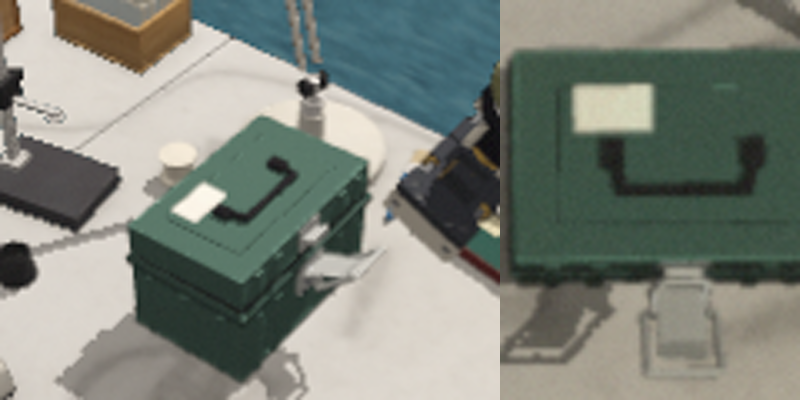

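```bash
python3 -m pendant '[{"translation":[8,0,23],"twist":[0,0,0],"grip":-1},{"translation":[8,0,23],"twist":[0,0,0],"grip":-1},{"translation":[8,0,23],"twist":[0,0,0],"grip":-1},{"translation":[8,0,23],"twist":[0,0,0],"grip":-1},{"translation":[0,0,0],"twist":[0,0,0],"grip":-1},{"translation":[0,0,0],"twist":[0,0,0],"grip":-1},{"translation":[0,0,0],"twist":[0,0,0],"grip":-1},{"translation":[0,0,0],"twist":[0,0,0],"grip":-1},{"translation":[0,0,0],"twist":[0,0,0],"grip":-1},{"translation":[0,0,0],"twist":[0,0,0],"grip":-1}]'
python3 - <<'E'
from h import *
st()
Q=np.load("c1.npz")["Q"]
for r in range(194,230,2):
    print(r,"edge",np.round(Q[r,[271,289]]*1000).tolist(),"mid",np.round(np.nanmedian(Q[r,276:285],0)*1000,1))
E
```

```text
t: 7.2
tool_pos: [0.4788, -0.0868, 0.1178]
orientation: [-0.03, 2.72, -0.012]
force: [-0.4, 0.1, 0.2]
opening: 0.0006
t 7.2 tcp [ 0.4788 -0.0868  0.1178] F [-0.4  0.1  0.2] op 0.0006
[[-0.912 -0.019  0.409]
 [-0.023  1.    -0.004]
 [-0.409 -0.013 -0.912]]
q [-0.41  -0.573  2.336  0.192  0.995 -2.077]
194 edge [[600.0, -54.0, 151.0], [602.0, -100.0, 147.0]] mid [601.4 -77.4 146. ]
196 edge [[596.0, -55.0, 144.0], [597.0, -101.0, 147.0]] mid [596.2 -77.7 146.7]
198 edge [[590.0, -54.0, 148.0], [592.0, -101.0, 145.0]] mid [591.1 -77.8 147.7]
200 edge [[586.0, -55.0, 144.0], [587.0, -101.0, 142.0]] mid [586.2 -77.4 145.1]
202 edge [[584.0, -57.0, 103.0], [585.0, -105.0, 101.0]] mid [582.1 -78.8 131.4]
204 edge [[585.0, -60.0, 33.0], [586.0, -111.0, 31.0]] mid [576.7 -78.8 134. ]
206 edge [[582.0, -62.0, -1.0], [583.0, -114.0, -3.0]] mid [571.6 -78.8 135.2]
208 edge [[576.0, -62.0, -0.0], [577.0, -114.0, -3.0]] mid [569.3 -81.7  93.6]
210 edge [[570.0, -62.0, 4.0], [571.0, -113.0, 5.0]] mid [563.9 -81.5  97.3]
212 edge [[559.0, -58.0, 90.0], [559.0, -106.0, 93.0]] mid [558.3 -81.5 100.8]
214 edge [[553.0, -58.0, 97.0], [554.0, -106.0, 95.0]] mid [553.  -81.  103.8]
216 edge [[547.0, -58.0, 101.0], [548.0, -105.0, 102.0]] mid [547.4 -80.8 107.4]
218 edge [[542.0, -57.0, 108.0], [542.0, -104.0, 111.0]] mid [542.  -80.7 108.9]
220 edge [[536.0, -57.0, 117.0], [537.0, -104.0, 116.0]] mid [536.7 -80.5 111. ]
222 edge [[531.0, -57.0, 116.0], [532.0, -104.0, 117.0]] mid [531.1 -80.4 116.9]
224 edge [[525.0, -57.0, 124.0], [526.0, -103.0, 123.0]] mid [525.9 -80.3 120.1]
226 edge [[520.0, -57.0, 129.0], [521.0, -103.0, 129.0]] mid [ 5.25e+02 -8.88e+01  2.00e-01]
228 edge [[515.0, -56.0, 133.0], [516.0, -103.0, 131.0]] mid [515.1 -78.3 131.9]
```

```bash
python3 -m pendant '[{"translation":[2,6,15],"twist":[0,0,0],"grip":-1},{"translation":[0,0,15],"twist":[0,0,0],"grip":-1},{"translation":[-8,0,2],"twist":[0,0,0],"grip":-1},{"translation":[-8,0,2],"twist":[0,0,0],"grip":-1},{"translation":[-8,0,2],"twist":[0,0,0],"grip":-1},{"translation":[-8,0,2],"twist":[0,0,0],"grip":-1},{"translation":[0,0,0],"twist":[0,0,0],"grip":-1},{"translation":[0,0,0],"twist":[0,0,0],"grip":-1},{"translation":[0,0,0],"twist":[0,0,0],"grip":-1},{"translation":[0,0,0],"twist":[0,0,0],"grip":-1}]'
python3 - <<'E'
from h import *
st()
b,Q=cloud("top");a,P=cloud("scene")
A=cv2.resize(a[130:230,230:330],(400,400),interpolation=cv2.INTER_CUBIC)
B=cv2.resize(b[165:235,245:315],(400,400),interpolation=cv2.INTER_CUBIC)
cv2.imwrite("pics/m2.png",np.hstack([A,B])[...,::-1])
E
```

```text
t: 8.2
tool_pos: [0.527, -0.0815, 0.1012]
orientation: [-0.03, 2.713, -0.016]
force: [-0.9, -0.2, 1.6]
opening: 0.0003
t 8.2 tcp [ 0.527  -0.0815  0.1012] F [-0.9 -0.2  1.6] op 0.0003
[[-0.909 -0.019  0.415]
 [-0.024  1.    -0.007]
 [-0.415 -0.016 -0.91 ]]
q [-0.346 -0.384  2.242  0.174  0.883 -2.022]
```

View pics/m2.png

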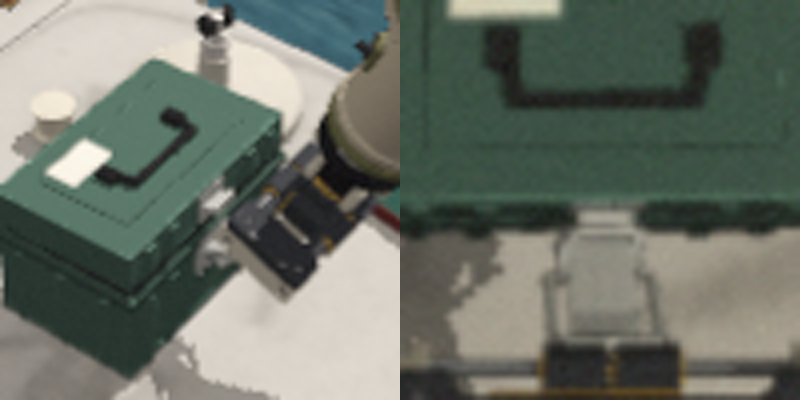

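```bash
python3 -m pendant '[{"translation":[-1.5,0,-4],"twist":[0,0,0],"grip":-1},{"translation":[-1.5,0,-4],"twist":[0,0,0],"grip":-1},{"translation":[-2.5,0,-3.5],"twist":[0,0,0],"grip":-1},{"translation":[-2.5,0,-3],"twist":[0,0,0],"grip":-1},{"translation":[-2.5,0,-3],"twist":[0,0,0],"grip":-1},{"translation":[-2,0,-3],"twist":[0,0,0],"grip":-1},{"translation":[0,0,0],"twist":[0,0,0],"grip":-1},{"translation":[0,0,0],"twist":[0,0,0],"grip":-1},{"translation":[0,0,0],"twist":[0,0,0],"grip":-1},{"translation":[0,0,0],"twist":[0,0,0],"grip":-1}]'
python3 - <<'E'
from h import *
st()
b,Q=cloud("top")
for r in range(204,228):
    print(r,"arms",np.round(Q[r,[270,271,272,287,288,289]][:,[0,2]]*1000).astype(int).tolist(),"mid",np.round(np.nanmedian(Q[r,276:285],0)*1000,1))
E
```

```text
t: 9.3
tool_pos: [0.5286, -0.0808, 0.126]
orientation: [-0.03, 2.716, -0.016]
force: [-1.1, 0.1, -1.1]
opening: 0.0008
t 9.3 tcp [ 0.5286 -0.0808  0.126 ] F [-1.1  0.1 -1.1] op 0.0008
[[-0.911 -0.018  0.413]
 [-0.023  1.    -0.007]
 [-0.413 -0.016 -0.911]]
q [-0.342 -0.41   2.212  0.165  0.94  -2.005]
204 arms [[584, 40], [584, 41], [580, 92], [586, 32], [586, 27], [586, 29]] mid [576.8 -78.7 134.5]
205 arms [[585, -3], [585, -1], [579, 68], [585, 0], [586, -5], [585, 1]] mid [574.  -78.5 138.2]
206 arms [[581, 6], [581, 5], [582, -3], [582, 3], [583, -2], [582, 2]] mid [571.9 -78.6 131.5]
207 arms [[579, -3], [579, 1], [572, 87], [573, 89], [579, 3], [579, 6]] mid [571.9 -81.7  96.8]
208 arms [[576, 1], [576, 1], [569, 89], [570, 86], [577, -2], [577, -1]] mid [569.2 -81.6  98.2]
209 arms [[573, 1], [573, -1], [573, -3], [574, -1], [574, 0], [574, 1]] mid [566.3 -81.3 100.9]
210 arms [[570, 1], [570, -2], [570, 5], [571, -4], [571, -2], [571, 3]] mid [563.4 -80.9 103.1]
211 arms [[567, -1], [567, -3], [567, -3], [562, 86], [562, 93], [569, -4]] mid [560.6 -80.8 105.8]
212 arms [[558
[... 1029 characters left out ...]
.5 -78.4 146.4]
222 arms [[536, -3], [536, 3], [536, 3], [537, 2], [537, 1], [537, 2]] mid [529.9 -78.7 146.3]
223 arms [[524, 224], [524, 219], [524, 221], [525, 220], [524, 224], [524, 228]] mid [524.1 -73.2 222.7]
224 arms [[521, 229], [521, 231], [521, 227], [522, 230], [522, 228], [522, 232]] mid [521.5 -72.8 228.6]
225 arms [[519, 230], [518, 237], [519, 233], [519, 237], [519, 232], [519, 232]] mid [518.9 -72.4 233.9]
226 arms [[516, 239], [516, 240], [516, 235], [517, 239], [517, 238], [517, 237]] mid [516.4 -72.2 238.2]
227 arms [[514, 238], [514, 233], [514, 237], [514, 238], [514, 239], [514, 238]] mid [514.  -72.3 238.1]<stdin>:5: RuntimeWarning: invalid value encountered in cast
```

```bash
python3 -m pendant '[{"translation":[0,0,-6],"twist":[0,0,0],"grip":-1},{"translation":[0,0,-6],"twist":[0,0,0],"grip":-1},{"translation":[-5,0,1.5],"twist":[0,0,0],"grip":-1},{"translation":[-5,0,1.5],"twist":[0,0,0],"grip":-1},{"translation":[-5,0,1.5],"twist":[0,0,0],"grip":-1},{"translation":[-5,0,1.5],"twist":[0,0,0],"grip":-1},{"translation":[-5,0,1.5],"twist":[0,0,0],"grip":-1},{"translation":[-5,0,1.5],"twist":[0,0,0],"grip":-1},{"translation":[0,0,0],"twist":[0,0,0],"grip":-1},{"translation":[0,0,0],"twist":[0,0,0],"grip":-1}]'
python3 - <<'E'
from h import *
st()
b,Q=cloud("top")
for r in range(198,222):
    print(r,"arms",np.round(np.nan_to_num(Q[r,[270,271,272,287,288,289]][:,[0,2]]*1000)).astype(int).tolist(),"mid",np.round(np.nanmedian(Q[r,276:285],0)*1000,1))
E
```

```text
t: 10.35
tool_pos: [0.5593, -0.0804, 0.1446]
orientation: [-0.03, 2.711, -0.017]
force: [-0.5, -0.5, 0.4]
opening: 0.0005
t 10.35 tcp [ 0.5593 -0.0804  0.1446] F [-0.5 -0.5  0.4] op 0.0005
[[-0.909 -0.018  0.417]
 [-0.023  1.    -0.007]
 [-0.417 -0.016 -0.909]]
q [-0.316 -0.334  2.122  0.152  0.946 -1.972]
198 arms [[590, 152], [591, 147], [591, 146], [592, 146], [592, 145], [591, 152]] mid [590.9 -77.3 149.8]
199 arms [[588, 146], [588, 150], [588, 151], [589, 147], [589, 146], [589, 146]] mid [588.3 -77.4 149.7]
200 arms [[585, 147], [585, 147], [585, 148], [586, 149], [586, 147], [586, 147]] mid [586.1 -77.6 146.5]
201 arms [[584, 130], [583, 145], [583, 143], [584, 147], [584, 149], [584, 150]] mid [583.3 -77.5 147.1]
202 arms [[584, 104], [580, 149], [581, 143], [581, 147], [581, 148], [581, 147]] mid [581.1 -78.3 144.8]
203 arms [[579, 135], [578, 142], [578, 145], [583, 101], [583, 101], [579, 141]] mid [579.6 -78.8 131.9]
204 arms [[576, 137], [576, 136], [576, 133], [586, 31], [586, 32], [577, 139]] mid [576.7 -78.5 134.3]
205 arms [[574, 127], [574, 130], [574, 131], [585, 
[... 1029 characters left out ...]
55], [542, 253], [541, 258], [542, 255]] mid [541.3 -71.9 255.4]
216 arms [[539, 249], [539, 255], [538, 256], [539, 256], [539, 258], [539, 252]] mid [539.  -70.9 253.6]
217 arms [[536, 251], [536, 253], [536, 255], [537, 258], [537, 254], [537, 254]] mid [536.7 -71.  252. ]
218 arms [[534, 247], [534, 251], [534, 252], [535, 254], [535, 257], [535, 253]] mid [534.5 -71.1 250.3]
219 arms [[531, 257], [531, 259], [532, 257], [532, 253], [532, 259], [532, 256]] mid [532.  -71.1 256.9]
220 arms [[529, 264], [529, 264], [529, 262], [529, 268], [530, 265], [530, 265]] mid [529.2 -70.3 263.7]
221 arms [[526, 270], [526, 271], [526, 269], [527, 270], [527, 268], [527, 268]] mid [526.7 -70.  269.6]
```

```bash
python3 -m pendant '[{"translation":[10,0,-10],"twist":[0,0,0],"grip":-1},{"translation":[4,0,7],"twist":[0,0,0],"grip":-1},{"translation":[4,0,7],"twist":[0,0,0],"grip":-1},{"translation":[4,0,6],"twist":[0,0,0],"grip":-1},{"translation":[4.7,0,2.2],"twist":[0,0,0],"grip":-1},{"translation":[4.7,0,2.2],"twist":[0,0,0],"grip":-1},{"translation":[4.7,0,2.2],"twist":[0,0,0],"grip":-1},{"translation":[4.6,0,4.5],"twist":[0,0,0],"grip":-1},{"translation":[4.6,0,4.5],"twist":[0,0,0],"grip":-1},{"translation":[0,0,0],"twist":[0,0,0],"grip":-1}]'
python3 - <<'E'
from h import *
st()
b,Q=cloud("top");a,P=cloud("scene")
for r in range(200,214):
    print(r,"arms",np.round(np.nan_to_num(Q[r,[270,271,272,287,288,289]][:,[0,2]]*1000)).astype(int).tolist(),"mid",np.round(np.nanmedian(Q[r,276:285],0)*1000,1))
A=cv2.resize(a[130:230,230:330],(400,400),interpolation=cv2.INTER_CUBIC)
B=cv2.resize(b[180:230,255:305],(400,400),interpolation=cv2.INTER_CUBIC)
cv2.imwrite("pics/m3.png",np.hstack([A,B])[...,::-1])
E
```

```text
t: 11.4
tool_pos: [0.5301, -0.0827, 0.1017]
orientation: [-0.029, 2.705, -0.02]
force: [1.3, -1.0, 0.7]
opening: 0.0006
t 11.4 tcp [ 0.5301 -0.0827  0.1017] F [ 1.3 -1.   0.7] op 0.0006
[[-0.906 -0.018  0.423]
 [-0.024  1.    -0.009]
 [-0.422 -0.019 -0.906]]
q [-0.346 -0.381  2.241  0.177  0.873 -2.024]
200 arms [[585, 149], [586, 145], [586, 145], [586, 147], [587, 144], [587, 143]] mid [586.  -77.7 147.3]
201 arms [[585, 126], [584, 135], [584, 137], [585, 136], [584, 140], [585, 135]] mid [584.2 -78.1 136.3]
202 arms [[582, 132], [581, 136], [581, 139], [582, 138], [582, 134], [582, 136]] mid [581.5 -78.3 138. ]
203 arms [[579, 130], [579, 136], [579, 134], [582, 103], [582, 103], [580, 132]] mid [579.5 -78.4 132.1]
204 arms [[577, 128], [577, 130], [577, 129], [586, 31], [586, 29], [578, 125]] mid [576.8 -78.3 134. ]
205 arms [[575, 121], [574, 126], [579, 63], [586, -4], [585, -1], [575, 124]] mid [574.  -78.6 136.4]
206 arms [[572, 123], [572, 125], [581, 7], [583, -1], [573, 115], [573, 116]] mid [571.7 -78.7 133.6]
207 arms [[570, 118], [570, 111], [572, 89], [573, 90], [571, 112], [571, 116]] mid [572.1 -81.5  93.6]
208 arms [[568, 110], [568, 108], [570, 85], [570, 87], [569, 105], [569, 109]] mid [569.5 -81.8  93.2]
209 arms [[565, 105], [566, 101], [567, 82], [574, -1], [567, 100], [567, 104]] mid [566.5 -81.7  95.2]
210 arms [[563, 104], [563, 100], [570, -2], [571, 1], [564, 101], [564, 104]] mid [564.  -81.5  94.6]
211 arms [[561, 96], [561, 96], [567, 1], [568, -1], [561, 102], [562, 99]] mid [561.4 -81.5  94.2]
212 arms [[558, 93], [559, 90], [559, 86], [560, 88], [559, 93], [559, 93]] mid [558.8 -81.7  92.9]
213 arms [[556, 87], [556, 88], [556, 86], [557, 87], [557, 85], [557, 88]] mid [556.1 -81.6  94.1]
```

View pics/m3.png

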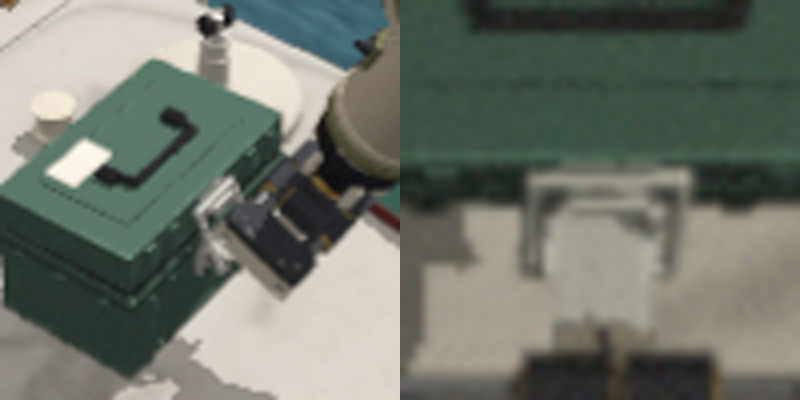

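```bash
python3 -m pendant '[{"translation":[3.2,0,4.6],"twist":[0,0,0],"grip":-1},{"translation":[3.2,0,4.6],"twist":[0,0,0],"grip":-1},{"translation":[3.2,0,4.6],"twist":[0,0,0],"grip":-1},{"translation":[3.2,0,4.6],"twist":[0,0,0],"grip":-1},{"translation":[3.5,0,4.7],"twist":[0,0,0],"grip":-1},{"translation":[3.5,0,4.7],"twist":[0,0,0],"grip":-1},{"translation":[3.5,0,4.7],"twist":[0,0,0],"grip":-1},{"translation":[3.5,0,4.7],"twist":[0,0,0],"grip":-1},{"translation":[0,0,0],"twist":[0,0,0],"grip":-1},{"translation":[0,0,0],"twist":[0,0,0],"grip":-1}]'
python3 - <<'E'
from h import *
st()
b,Q=cloud("top")
for r in range(200,218,2):
    print(r,"arms",np.round(np.nan_to_num(Q[r,[271,288]][:,[0,2]]*1000)).astype(int).tolist(),"mid",np.round(np.nanmedian(Q[r,276:285],0)*1000,1))
E
```

```text
t: 12.5
tool_pos: [0.5322, -0.0843, 0.0652]
orientation: [-0.029, 2.681, -0.023]
force: [-2.4, 0.6, 4.9]
opening: 0.0002
t 12.5 tcp [ 0.5322 -0.0843  0.0652] F [-2.4  0.6  4.9] op 0.0002
[[-0.896 -0.017  0.444]
 [-0.024  1.    -0.012]
 [-0.444 -0.021 -0.896]]
q [-0.353 -0.333  2.286  0.209  0.76  -2.066]
200 arms [[586, 144], [587, 144]] mid [586.3 -77.9 143.3]
202 arms [[582, 131], [583, 131]] mid [582.3 -78.7 130.5]
204 arms [[577, 127], [578, 119]] mid [577.3 -79.  126.1]
206 arms [[573, 111], [574, 105]] mid [571.8 -78.9 131.5]
208 arms [[568, 104], [569, 100]] mid [569.4 -81.7  95.1]
210 arms [[564, 88], [565, 89]] mid [564.3 -81.8  91.2]
212 arms [[560, 71], [565, 8]] mid [559.3 -82.   86.7]
214 arms [[559, -1], [559, 5]] mid [554.1 -82.6  82.5]
216 arms [[553, 0], [554, -1]] mid [549.1 -83.2  76.9]
```

```bash
python3 -m pendant '[{"translation":[1.9,0,4.9],"twist":[0,0,0],"grip":-1},{"translation":[1.9,0,4.9],"twist":[0,0,0],"grip":-1},{"translation":[1.9,0,4.9],"twist":[0,0,0],"grip":-1},{"translation":[1.5,0,4.9],"twist":[0,0,0],"grip":-1},{"translation":[-3,0,3],"twist":[0,0,0],"grip":-1},{"translation":[-3,0,3],"twist":[0,0,0],"grip":-1},{"translation":[-3,0,3],"twist":[0,0,0],"grip":-1},{"translation":[-3,0,3],"twist":[0,0,0],"grip":-1},{"translation":[0,0,0],"twist":[0,0,0],"grip":-1},{"translation":[0,0,0],"twist":[0,0,0],"grip":-1}]'
python3 - <<'E'
from h import *
st()
b,Q=cloud("top")
for r in range(200,218,2):
    print(r,"arms",np.round(np.nan_to_num(Q[r,[271,288]][:,[0,2]]*1000)).astype(int).tolist(),"mid",np.round(np.nanmedian(Q[r,276:285],0)*1000,1))
E
```

```text
t: 13.55
tool_pos: [0.5519, -0.0842, 0.0366]
orientation: [-0.029, 2.682, -0.022]
force: [0.6, 0.6, 0.7]
opening: 0.0005
t 13.55 tcp [ 0.5519 -0.0842  0.0366] F [0.6 0.6 0.7] op 0.0005
[[-0.896 -0.017  0.443]
 [-0.024  1.    -0.011]
 [-0.443 -0.021 -0.896]]
q [-0.336 -0.21   2.248  0.219  0.676 -2.07 ]
200 arms [[586, 144], [587, 142]] mid [586.3 -77.8 142.6]
202 arms [[582, 131], [583, 128]] mid [582.2 -78.8 131.3]
204 arms [[577, 130], [579, 116]] mid [577.4 -79.2 126.4]
206 arms [[574, 99], [575, 93]] mid [571.8 -78.9 132.5]
208 arms [[576, 3], [577, 2]] mid [569.8 -80.6  88.9]
210 arms [[570, 1], [571, -2]] mid [564.4 -81.9  90.1]
212 arms [[564, 1], [565, 2]] mid [561.8 -84.9  44.7]
214 arms [[559, 3], [559, 3]] mid [556.2 -84.6  49.8]
216 arms [[553, -1], [0, 0]] mid [550.1 -84.1  60.9]
```

```bash
python3 -m pendant '[{"translation":[-2.7,0,1.3],"twist":[0,0,0],"grip":-1},{"translation":[-1.8,0,0.9],"twist":[0,0,0],"grip":-1},{"translation":[-1.8,0,0.9],"twist":[0,0,0],"grip":-1},{"translation":[0,0,0],"twist":[0,0,0],"grip":-1},{"translation":[0,0,0],"twist":[0,0,0],"grip":-1},{"translation":[0,0,0],"twist":[0,0,0],"grip":-1},{"translation":[0,0,0],"twist":[0,0,0],"grip":-1},{"translation":[0,0,0],"twist":[0,0,0],"grip":-1},{"translation":[0,0,0],"twist":[0,0,0],"grip":-1},{"translation":[0,0,0],"twist":[0,0,0],"grip":-1}]'; python3 -c "
from h import *
st()"
```

```text
t: 14.6
tool_pos: [0.5532, -0.0842, 0.0363]
orientation: [-0.033, 2.696, -0.021]
force: [-2.4, 0.1, 0.5]
opening: 0.0004
t 14.6 tcp [ 0.5532 -0.0842  0.0363] F [-2.4  0.1  0.5] op 0.0004
[[-0.902 -0.02   0.431]
 [-0.027  1.    -0.009]
 [-0.431 -0.02  -0.902]]
q [-0.333 -0.195  2.231  0.209  0.689 -2.061]
```

```bash
python3 -m pendant '[{"translation":[9,0,-4.3],"twist":[0,0,0],"grip":-1},{"translation":[18,0,-8.6],"twist":[0,0,0],"grip":-1},{"translation":[18,0,-8.6],"twist":[0,0,0],"grip":-1},{"translation":[0,0,-40],"twist":[0,0,0],"grip":-1},{"translation":[-5,0,-45],"twist":[0,0.1,0],"grip":-1},{"translation":[-5,0,-45],"twist":[0,0.1,0],"grip":-1},{"translation":[-5,40,-25],"twist":[0,0.1,0],"grip":-1},{"translation":[0,45,0],"twist":[0,0.1,0],"grip":-1},{"translation":[0,45,0],"twist":[0,0,0],"grip":-1},{"translation":[0,45,0],"twist":[0,0,0],"grip":-1}]'
python3 - <<'E'
from h import *
st()
b,Q=cloud("top");a,P=cloud("scene")
for r in range(188,218,2):
    print(r,"arms",np.round(np.nan_to_num(Q[r,[271,288]][:,[0,2]]*1000)).astype(int).tolist(),"mid",np.round(np.nanmedian(Q[r,276:285],0)*1000,1))
A=cv2.resize(a[130:230,230:330],(400,400),interpolation=cv2.INTER_CUBIC)
B=cv2.resize(b[180:230,255:305],(400,400),interpolation=cv2.INTER_CUBIC)
cv2.imwrite("pics/m4.png",np.hstack([A,B])[...,::-1])
cv2.imwrite("pics/t4.png",b[...,::-1])
E
```

```text
t: 15.6
tool_pos: [0.4535, 0.093, 0.185]
orientation: [-0.006, 3.107, -0.034]
force: [0.1, -0.2, -0.5]
opening: 0.0008
t 15.6 tcp [0.4535 0.093  0.185 ] F [ 0.1 -0.2 -0.5] op 0.0008
[[-0.999 -0.003  0.034]
 [-0.004  1.    -0.022]
 [-0.034 -0.022 -0.999]]
q [ 0.112 -0.264  1.927 -0.025  1.447 -1.459]
188 arms [[616, 146], [618, 143]] mid [617.2 -77.1 144.4]
190 arms [[611, 147], [612, 146]] mid [611.8 -77.1 145.3]
192 arms [[607, 141], [607, 143]] mid [606.9 -77.8 142. ]
194 arms [[601, 145], [602, 145]] mid [601.8 -77.8 142.8]
196 arms [[596, 144], [597, 142]] mid [596.5 -77.7 145. ]
198 arms [[591, 140], [591, 151]] mid [591.5 -77.9 143.1]
200 arms [[586, 145], [587, 143]] mid [586.4 -77.6 142.4]
202 arms [[582, 126], [582, 135]] mid [582.2 -78.4 132.6]
204 arms [[577, 125], [579, 117]] mid [577.3 -78.7 127. ]
206 arms [[574, 98], [575, 97]] mid [571.6 -78.8 132.5]
208 arms [[576, -2], [577, 1]] mid [569.7 -81.4  89.8]
210 arms [[571, -7], [571, 1]] mid [564.4 -81.9  89. ]
212 arms [[564, -1], [565, 3]] mid [562.1 -85.1  42.1]
214 arms [[559, 3], [560, -3]] mid [559.1 -88.1   1.2]
216 arms [[553, 0], [554, 2]] mid [553.5 -86.8  -1.5]
```

View pics/m4.png

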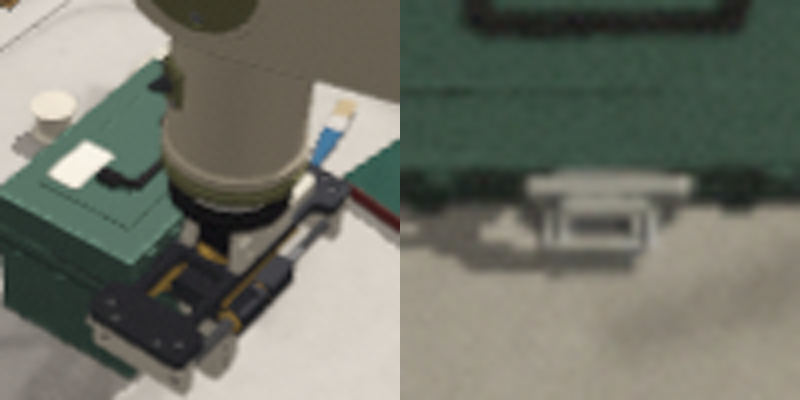

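View pics/t4.png

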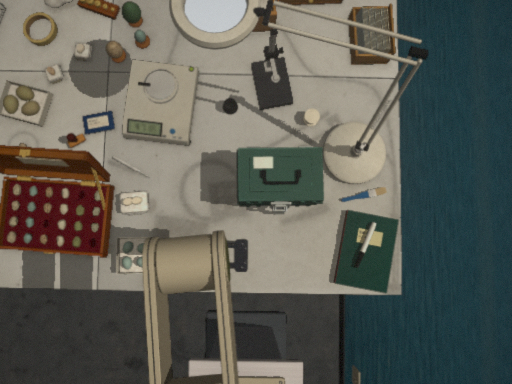

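```bash
python3 -c "
from plant import robot
print(robot.close_job())"
```

```text
the job is handed in; nothing more can be done
None
```

The case is shut and latched, and I handed the job in at about 16 s. I pressed the lid down slowly onto its seal; the reading at the end was about 9 N. I then raised the lever to near its stop and swung the loop over, so its bar lay behind the keeper's lip. Finally I pushed the lever down until it snapped flat.

**Last checks, none failed or disagreed:**
- **Lever:** the depth picture shows it flat against the case. A light push afterwards met a firm stop at about 2.4 N, where the flat lever should be.
- **Bar and lid:** the bar sits in the keeper trough and the top of the lid is at about 143 mm, close to the stated 142 mm shut height.
- **Bystanders:** the register, pen, specimen box, brush and drill look unmoved in the top picture. The tray of blue eggs was partly hidden under the arm, but I saw no sign that it had moved.
- **Robot:** it is clear of the case with no force on the tool.

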